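Slide the offcut tray home under the bench riser

TASK

Put the offcut tray away under the bench riser: slide it along the bench, never lifting it, in straight and midway between the riser's side panels, with the wooden block still lying in it. Push on until you feel it meet the sprung buffer hidden underneath, press gently for a moment (some 10 N more than the sliding took) so that the buffer gives a little, then ease off and leave the tray there. Keep the gripper clear of the riser, do not ram the buffer, and leave the carton on the riser, the glue bottle and the phone as they are.

Things in the scene. Friction and masses are not known exactly. Their poses are not given: they have to be found in the camera images.
- riser: Low plywood shelf fixed to the bench, 160 mm deep (x), 236 wide (y), 97 high. Origin: centre of its footprint at bench height; x points from its open front to its back. Board 12 mm thick, its underside 85 mm above the bench; side panels 15 mm thick leave a bay 206 mm wide. Under the board is a sprung buffer (see point buffer_zone).
- riser_front (a point): Middle of the board's front edge, at underside height: 80 mm in front of the riser's origin (riser x = -80 mm), 85 mm above the bench. Axes as the riser's.
- buffer_zone (a point): A fixed point of the riser (x = 29, z = 20 mm), NOT the buffer itself. The buffer plate (130 wide, 8 to 32 mm up) is clamped at an unreported depth: its face lies within 7 mm of this point along riser x, so the tray meets it with its front 2 to 16 mm behind the board's edge. Spring 3 N per mm, damping 1.5 N per 10 mm/s, 10 mm travel, then solid.
- tray: Open wooden tray, loose: 100 mm (x) by 166 (y) by 35 high, walls and floor 8 mm thick, 0.35 to 0.65 kg. Origin: centre of its underside; x points to its rear (goes in first), the front wall's outer face is at x = -50 mm. Starts just before the riser, askew. Walls may be gripped. Sliding friction 2 to 7 N (more if the fingers bear down); it holds the eased-off tray at the buffer.
- walnut_block: Planed dark wooden block, 45 mm (x) by 140 (y) by 28 high, lying in the rear part of the tray across it, about 0.1 kg. Origin: centre of its underside.
- dowel_carton: Small grey carton, 65 x 100 x 30 mm, lying at the rear of the riser's top. Origin: centre of its underside. Bystander.
- glue: White squeeze bottle of glue with an orange nozzle, 58 mm across and 197 high, standing to the right of the riser. Origin: centre of its underside, z up. Bystander.
- the_phone: Black phone, 149 x 73 x 9 mm, lying flat to the left of the riser. Origin: centre of its underside. Bystander.
Things that resemble listed ones, but are neither listed nor needed, are in the scene too. There is more than one size of the tray; the one meant has the size given above.

How it is judged:
By the outcome, as a careful person would: the job done as asked, in the order asked, and still so for the second after the job is handed in, with the robot touching nothing.
It also fails if it takes over 72 s, if anything falls off the work surface, if the arm or the gripper's body presses on something with over 40 N, if the wrist force passes 120 N, or if a joint passes its speed limit or range.

ROBOT

A 6-joint arm with a two-finger parallel gripper is mounted at the origin on the work surface; the furniture and walls round the work are solid. World frame = base frame: x ahead of the robot, y to its left, z up, the work surface at z = 0. Lengths are in m, angles in degrees, forces in N, time in s.
With the tool pointing down it reaches from about 0.4 to 0.825 m from the base axis. Payload 7 kg.
Tool frame: the origin (TCP) lies midway between the tips of the shut fingers; the grasp point (between the pads) lies r.pinch_z behind it (r.pinch_z is the distance from the TCP to the grasp point, in m); z points along the fingers, y is the line along which they close (so a half turn about z gives the same grasp; the last joint's range is limited). The gripper opens to 88 mm and grips with 3 to 60 N. Pads are 19 mm wide; open, the fingers measure 130 mm over their backs; the gripper's body (78 mm by 193 mm) begins 47 mm behind the grasp point.
Start: joints at [-58.78, 20.546, 0.682, 0, -70.136, -16.507], TCP at [0.171, -0.653, 0.227] pointing down, gripper open.
Joint ranges: [-176.03, 176.03], [-82.01, 121.73], [-58.28, 71.71], [-173.87, 95.51], [-174.79, -0.11], [-173.66, 173.66]. Speed limits (degrees/s): [136.94, 136.94, 172.46, 180, 180, 180].

INTERFACE

Orientations are given as [roll, pitch, yaw] about the fixed x, y, z axes, in that order (R = Rz(yaw) Ry(pitch) Rx(roll)).
In Python, from plant import r, optics, job gives the robot as it stands.
- The arm moves only by the shell command python3 -m crank 'ROWS' [FORCE]. ROWS is JSON, a list of rows, each an object with "xyz": the shift along the tool's x, y, z in units of 30 mm (1.0 is 30 mm), a list of three; "delta_rot": the turn, a rotation vector about the tool's x, y, z in degrees, a list of three; "claw": the closure, from 0 (fully open) to 1 (shut). A call has 1 to 20 rows; each row is the pose to reach, as a shift and turn from the pose commanded when the call began, along the tool's axes at that moment; what a row does not reach only later rows make up. A row lasts 1/8 s, in which the tool goes at most 62.5 mm and 10.7 degrees, less where a joint would pass 70% of its speed; a pose out of reach is approached as far as the arm can. A call with a gripper value outside its range is refused whole. The fingers move at their own pace and stop on an object; FORCE is the grip in N (left out, the last holds). Time passes only in rows, so rows that repeat a pose let the fingers close. It gives the time, the measured TCP pose, the force, the opening and the grip force at its end, in the units of the state.
- r.get_state(): the state, without advancing time (a new reading comes with each control period).
- optics.capture(name): name is "scene" or "top" or "wrist"; returns a dict with "img" (420x560x3 uint8, blue, green, red), "fovy" (degrees; the focal length in pixels is half the picture's height over the tangent of half this angle, whatever the lens; pixels are square), "cx", "cy" (the principal point, pixels), "eye" and "rotation" of the camera in the world; the wrist camera has in their place "hand_eye" (4x4, takes a point from camera to tool coordinates, whose origin is the TCP and whose axes are the flange's). Camera axes: x right, y up, looking along -z (the intrinsics and any distortion apply to the point x, -y, -z); pixel columns grow to the right and rows downward; lengths in m; the calibration is good to about 2 mm. A picture is of the moment at which its call begins: read the wrist's pose just before it. There is no depth.
- job.close_job(): hands the job in; it is judged then, once.
The state is a dict: "time_s": time; "joints": joint angles; "qd": joint speeds; "joint_torque": joint torques, N m; "tcp_pos": TCP position; "eef_rot": TCP orientation; "contact_force": force on the tool from outside, world axes, zero at the start; "moment": the same for the moment, N m; "gripper_width": finger opening in m; "gripper_force": force on a finger pad.
Only numpy, scipy, OpenCV 4.12 (cv2) and the standard library are available. Lean on these libraries where they do the work, as an engineer would, in place of code of your own. Each camera call takes 0.05 s, during which the arm holds its last target. There are 200 camera calls.

## Working session

There is one attempt and no reset: what is moved stays moved. The work goes in short steps, Python scripts to look and compute and a shell command to move; the robot and the scene stay as the last step left them, time stands still between calls to the robot, and variables do not carry over. Pictures are saved under pics/ and viewed, at most 10 in all, crops included, and the job is handed in when it is done.

```bash
ls; mkdir -p pics
python3 - <<'E'
from plant import r, optics, job
import cv2
s=r.get_state(); print(s, r.pinch_z)
for n in ("scene","top"):
    c=optics.capture(n); cv2.imwrite(f"pics/{n}0.png",c["img"]); print({k:v for k,v in c.items() if k!="img"})
E
```

```text
pics
{'time_s': 0.0, 'joints': array([-5.87809525e+01,  2.05908790e+01,  6.36163377e-01, -1.85988798e-02,
       -7.01371571e+01, -1.65062677e+01]), 'qd': array([ 0.04780803,  0.03813428,  0.00781135,  0.00578833, -0.02418626,
        0.11442528]), 'joint_torque': array([ 3.51971694e-04, -5.82717919e+01,  2.93067473e+01,  6.99775279e+00,
        6.99288736e-03, -1.31287738e-04]), 'tcp_pos': array([ 0.17127392, -0.65241996,  0.22565191]), 'eef_rot': array([ 1.79906945e+02, -9.34138032e-03, -1.65293546e+02]), 'contact_force': array([0.61883051, 0.34934542, 0.64835424]), 'moment': array([ 0.0135955 ,  0.00966983, -0.04101697]), 'gripper_force': 0.0, 'gripper_width': 0.08773293772387754} 0.0188
{'fovy': 51.115829724348906, 'cx': 277.04679341415886, 'cy': 203.915235940137, 'eye': array([-0.19130508,  0.81209692,  0.65404735]), 'rotation': array([  60.30085308,   -0.51864183, -132.33228819])}
{'fovy': 47.85803061093705, 'cx': 285.01377230516425, 'cy': 213.13468841980298, 'eye': array([0.41352391, 0.15534092, 1.18227888]), 'rotation': array([  5.97829179,   0.71259043, -91.49308867])}
```

View pics/scene0.png

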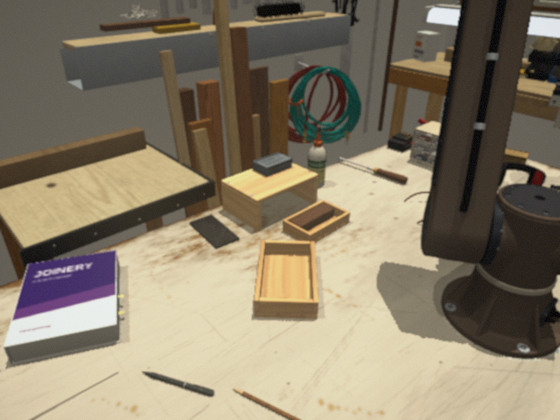

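View pics/top0.png

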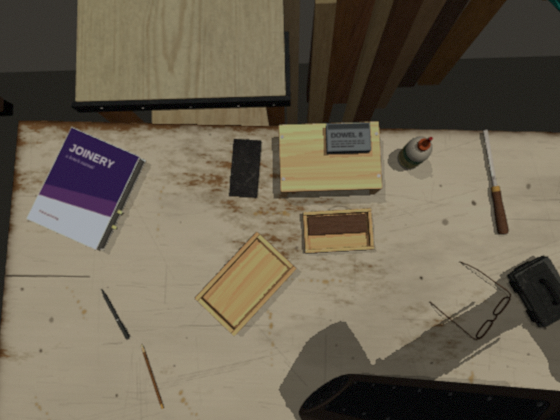

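The scene view shows the riser (270,190), with the small tray holding the block in front of it (317,220) and a larger decoy tray at (287,278). In the top view the riser's top is at (330,158), the tray at (339,230), the phone at (246,168) and the glue at (417,150). Next I'll zoom in to read the corners.

```bash
cat > h.py <<'E'
import numpy as np, cv2
from scipy.spatial.transform import Rotation as R
from plant import r, optics, job
def cam(n):
    s=r.get_state(); c=optics.capture(n)
    if n=="wrist":
        T=np.eye(4); T[:3,:3]=R.from_euler("xyz",s["eef_rot"],degrees=True).as_matrix(); T[:3,3]=s["tcp_pos"]
        c["T"]=T@np.array(c["hand_eye"])
    else:
        T=np.eye(4); T[:3,:3]=R.from_euler("xyz",c["rotation"],degrees=True).as_matrix(); T[:3,3]=c["eye"]; c["T"]=T
    c["f"]=210/np.tan(np.radians(c["fovy"]/2)); return c
def ray(c,uv,z):
    uv=np.atleast_2d(uv).astype(float)
    d=np.c_[(uv[:,0]-c["cx"])/c["f"],-(uv[:,1]-c["cy"])/c["f"],-np.ones(len(uv))]@c["T"][:3,:3].T
    e=c["T"][:3,3]; return e+d*((z-e[2])/d[:,2])[:,None]
def proj(c,P):
    p=(np.atleast_2d(P)-c["T"][:3,3])@c["T"][:3,:3]
    return np.c_[c["cx"]+c["f"]*p[:,0]/-p[:,2], c["cy"]-c["f"]*p[:,1]/-p[:,2]]
def crop(c,x0,y0,w,h,k,fn):
    cv2.imwrite(fn,cv2.resize(c["img"][y0:y0+h,x0:x0+w],None,fx=k,fy=k,interpolation=cv2.INTER_CUBIC))
E
python3 - <<'E'
from h import *
c=cam("top"); print([k for k in c]); crop(c,265,110,133,150,4,"pics/top1.png")
E
```

```text
['img', 'fovy', 'cx', 'cy', 'eye', 'rotation', 'T', 'f']
```

View pics/top1.png

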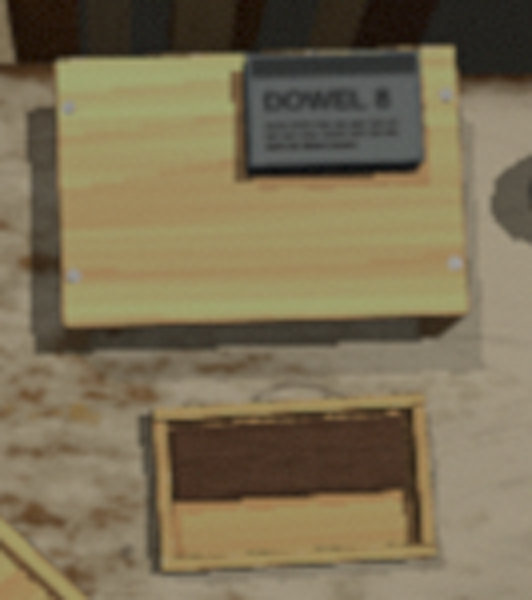

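```bash
cat >> h.py <<'E'
def fit(P,L,W):
    "P: RL,RR,FR,FL world -> centre, yaw, residual mm"
    M=np.array([[L,W],[L,-W],[-L,-W],[-L,W]])/2
    P=P[:,:2]; c=P.mean(0); z=((P-c)@[1,1j])*np.conj(M@[1,1j]); y=np.angle(z.sum())
    Q=M@np.array([[np.cos(y),np.sin(y)],[-np.sin(y),np.cos(y)]])+c
    return c,np.degrees(y),np.round((P-Q)*1000,1)
E
python3 - <<'E'
from h import *
c=cam("top"); o=np.array([265,110])
g=lambda a:np.array(a)/4+o-0.375
R_=ray(c,g([(57,58),(455,46),(466,313),(64,325)]),.097); T_=ray(c,g([(153,410),(424,396),(436,554),(162,570)]),.035)
for P,L,W in ((R_,.16,.236),(T_,.1,.166)): print(P.round(4).tolist(),*fit(P,L,W))
w=cam("wrist"); print(w["hand_eye"],w["fovy"],w["cx"],w["cy"]);
E
```

```text
[[0.7384, 0.1748, 0.097], [0.7386, -0.0589, 0.097], [0.5801, -0.0579, 0.097], [0.5796, 0.1747, 0.097]] [0.65919984 0.05816992] 0.01407283365779611 [[-0.8 -1.4]
 [-0.6  0.9]
 [ 0.9  1.9]
 [ 0.5 -1.5]]
[[0.5353, 0.1229, 0.035], [0.5393, -0.0422, 0.035], [0.4433, -0.0451, 0.035], [0.438, 0.1204, 0.035]] [0.48898083 0.03899548] 1.6136244330205451 [[-1.3 -0.5]
 [-2.   0.4]
 [ 1.9  0.3]
 [ 1.3 -0.2]]
[[-8.56692208e-05  9.55474984e-01  2.95072106e-01  8.02317185e-02]
 [ 9.99999974e-01  1.44312459e-04 -1.76965985e-04 -3.61042405e-05]
 [-2.11669153e-04  2.95072083e-01 -9.55474971e-01 -1.59398617e-01]
 [ 0.00000000e+00  0.00000000e+00  0.00000000e+00  1.00000000e+00]] 58.80017743072057 277.2205039150311 210.79102595772562
```

The riser is at about (0.659, 0.058) with yaw 0°, and the tray at about (0.489, 0.039) with yaw +1.6°. The residuals of 1–2 mm fit the given sizes. I'll move to just short of the tray for a close wrist view.

```bash
python3 -m crank '[{"xyz":[-8.6,7.7,0],"delta_rot":[0,0,7],"claw":0},{"xyz":[-8.6,7.7,0],"delta_rot":[0,0,7],"claw":0},{"xyz":[-8.6,7.7,0],"delta_rot":[0,0,7],"claw":0},{"xyz":[-8.6,7.7,0],"delta_rot":[0,0,7],"claw":0},{"xyz":[-8.6,7.7,0],"delta_rot":[0,0,7],"claw":0},{"xyz":[-8.6,7.7,0],"delta_rot":[0,0,7],"claw":0},{"xyz":[-14.3,20.3,0],"delta_rot":[0,0,14.7],"claw":0},{"xyz":[-14.3,20.3,0],"delta_rot":[0,0,14.7],"claw":0},{"xyz":[-14.3,20.3,0],"delta_rot":[0,0,14.7],"claw":0},{"xyz":[-14.3,20.3,0],"delta_rot":[0,0,14.7],"claw":0},{"xyz":[-14.3,20.3,0],"delta_rot":[0,0,14.7],"claw":0},{"xyz":[-14.3,20.3,0],"delta_rot":[0,0,14.7],"claw":0},{"xyz":[-14.3,20.3,0],"delta_rot":[0,0,14.7],"claw":0},{"xyz":[-14.3,20.3,0],"delta_rot":[0,0,14.7],"claw":0},{"xyz":[-14.3,20.3,0],"delta_rot":[0,0,14.7],"claw":0},{"xyz":[-14.3,20.3,0],"delta_rot":[0,0,14.7],"claw":0}]'
python3 - <<'E'
from h import *
c=cam("wrist"); cv2.imwrite("pics/w1.png",c["img"]); s=r.get_state(); print(s["joints"],s["tcp_pos"],s["eef_rot"],s["contact_force"])
E
```

```text
time_s: 2.25
tcp_pos: [0.4315, 0.0442, 0.2266]
eef_rot: [-180.0, -0.0, 179.9]
contact_force: [-0.3, 0.8, -0.2]
gripper_width: 0.0876
gripper_force: 0.0
[ 3.20913598e+01 -3.00915584e+00 -2.78725136e+01 -1.23817741e-03
 -6.51312904e+01 -1.22161062e+02] [0.43152539 0.04422116 0.22660249] [1.79996200e+02 3.93262785e-03 1.79929777e+02] [0.30798101 0.29465701 0.1688087 ]
```

View pics/w1.png

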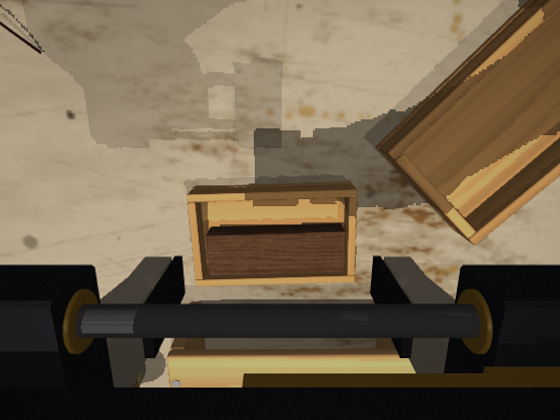

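Run:
```python
from h import *
c=cam("wrist"); 
def box(cx,cy,yaw,L,W,z):
    M=np.array([[L,W],[L,-W],[-L,-W],[-L,W]])/2; a=np.radians(yaw)
    return np.c_[M@np.array([[np.cos(a),np.sin(a)],[-np.sin(a),np.cos(a)]])+[cx,cy],np.full(4,z)]
B=box(.489,.039,1.6,.1,.166,.035); Rr=box(.659,.058,0,.16,.236,.097)
for q in (B,box(.489,.039,1.6,.1,.166,0),Rr): print(proj(c,q).round(0).tolist())
im=cv2.resize(c["img"][170:410,150:440],None,fx=2.75,fy=2.5,interpolation=cv2.INTER_CUBIC)
im=cv2.convertScaleAbs(im,alpha=1.2,beta=10)
cv2.imwrite("pics/w2.png",im)
```

```text
[[353.0, 281.0], [195.0, 285.0], [185.0, 193.0], [356.0, 188.0]]
[[347.0, 266.0], [201.0, 270.0], [193.0, 185.0], [349.0, 180.0]]
[[403.0, 483.0], [178.0, 483.0], [164.0, 355.0], [420.0, 354.0]]
```

View pics/w2.png

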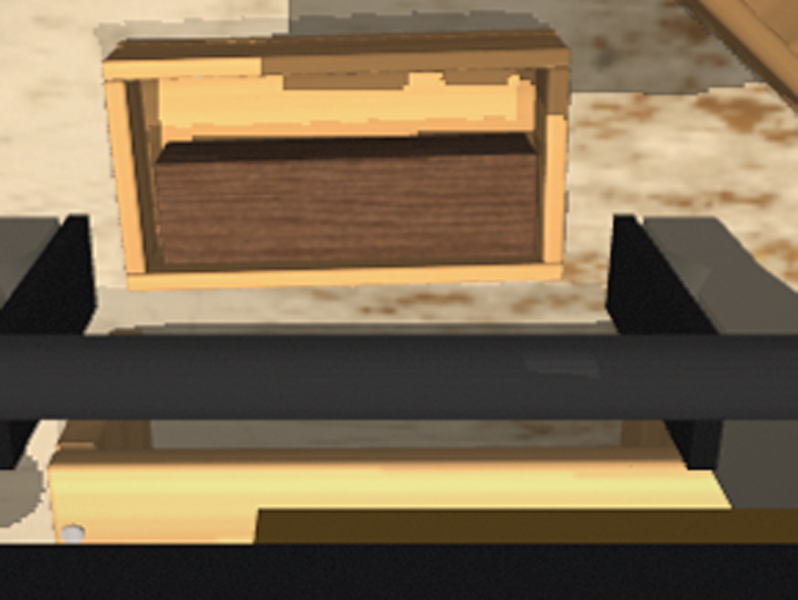

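Run:
```python
from h import *
c=cam("wrist"); g=lambda a:np.array(a)/[2.75,2.5]+[150,170]-.3
T=ray(c,g([(563,276),(128,290),(104,63),(569,48)]),.035); print(T.round(4).tolist(),*fit(T,.1,.166))
print("riser FR top, edge left pt",ray(c,g([(50,467),(700,462)]),.097).round(4).tolist(), "bay panel inner @.085",ray(c,g([(150,447),(622,446)]),.085).round(4).tolist())
```

```text
[[0.5357, 0.1249, 0.035], [0.542, -0.041, 0.035], [0.4434, -0.043, 0.035], [0.4377, 0.1211, 0.035]] [0.48972289 0.0404813 ] 1.9779778811680153 [[-1.1 -0.3]
 [-0.5 -0.3]
 [ 0.8  1.2]
 [ 0.8 -0.6]]
riser FR top, edge left pt [[0.5812, -0.0569, 0.097], [0.5794, 0.1611, 0.097]] bay panel inner @.085 [[0.5817, -0.0256, 0.085], [0.5816, 0.1381, 0.085]]
```

The close view agrees with the top view: tray (0.490, 0.040) at yaw about 1.9°, riser about 20 mm further left. Before descending I'll check the clearance to the decoy tray, whose nearest corners are at wrist pixels (370,138) and (474,243).

Run:
```python
from h import *
c=cam("wrist")
for z in (0,.035,.05): print(z, ray(c,[(368,138),(390,160),(474,243)],z).round(3).tolist())
```

```text
0 [[0.393, 0.137, 0.0], [0.416, 0.162, 0.0], [0.509, 0.264, 0.0]]
0.035 [[0.389, 0.129, 0.035], [0.41, 0.151, 0.035], [0.494, 0.244, 0.035]]
0.05 [[0.388, 0.125, 0.05], [0.407, 0.147, 0.05], [0.488, 0.235, 0.05]]
```

```bash
python3 -m crank '[{"xyz":[0.72,-0.3,1.5],"delta_rot":[0,0,0],"claw":0},{"xyz":[0.72,-0.3,3],"delta_rot":[0,0,0],"claw":0},{"xyz":[0.72,-0.3,4.5],"delta_rot":[0,0,0],"claw":0},{"xyz":[0.72,-0.3,5.8],"delta_rot":[0,0,0],"claw":0},{"xyz":[0.72,-0.3,6.6],"delta_rot":[0,0,0],"claw":0},{"xyz":[0.72,-0.3,7.1],"delta_rot":[0,0,0],"claw":0},{"xyz":[0.72,-0.3,7.1],"delta_rot":[0,0,0],"claw":0},{"xyz":[0.72,-0.3,7.1],"delta_rot":[0,0,0],"claw":0}]'
```

```text
time_s: 3.45
tcp_pos: [0.4105, 0.0362, 0.0141]
eef_rot: [180.0, 0.0, -180.0]
contact_force: [0.6, -0.7, 0.5]
gripper_width: 0.0874
gripper_force: 0.0
```

```bash
python3 -m crank '[{"xyz":[-0.15,0,0],"delta_rot":[0,0,0],"claw":0},{"xyz":[-0.3,0,0],"delta_rot":[0,0,0],"claw":0},{"xyz":[-0.45,0,0],"delta_rot":[0,0,0],"claw":0},{"xyz":[-0.55,0,0],"delta_rot":[0,0,0],"claw":0},{"xyz":[-0.62,0,0],"delta_rot":[0,0,0],"claw":0},{"xyz":[-0.69,0,0],"delta_rot":[0,0,0],"claw":0},{"xyz":[-0.76,0,0],"delta_rot":[0,0,0],"claw":0},{"xyz":[-0.83,0,0],"delta_rot":[0,0,0],"claw":0},{"xyz":[-0.9,0,0],"delta_rot":[0,0,0],"claw":0}]'
python3 - <<'E'
from h import *
c=cam("wrist"); cv2.imwrite("pics/w3.png",c["img"])
E
```

```text
time_s: 4.58
tcp_pos: [0.4343, 0.0351, 0.013]
eef_rot: [-179.9, -0.3, 180.0]
contact_force: [-10.4, 2.4, 8.3]
gripper_width: 0.0878
gripper_force: 5.3
```

View pics/w3.png

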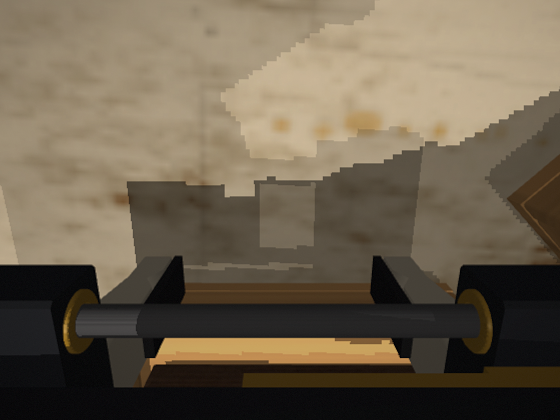

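Both fingers are now on the front wall, pushing with about 10 N and bearing down a little. I'll raise them slightly and push on diagonally, then check in the top view.

```bash
python3 -m crank '[{"xyz":[-0.05,0.0,-0.08],"delta_rot":[0,0,0],"claw":0},{"xyz":[-0.15,0.03,-0.1],"delta_rot":[0,0,0],"claw":0},{"xyz":[-0.25,0.06,-0.1],"delta_rot":[0,0,0],"claw":0},{"xyz":[-0.35,0.09,-0.1],"delta_rot":[0,0,0],"claw":0},{"xyz":[-0.45,0.12,-0.1],"delta_rot":[0,0,0],"claw":0},{"xyz":[-0.55,0.15,-0.1],"delta_rot":[0,0,0],"claw":0},{"xyz":[-0.65,0.18,-0.1],"delta_rot":[0,0,0],"claw":0},{"xyz":[-0.75,0.21,-0.1],"delta_rot":[0,0,0],"claw":0},{"xyz":[-0.85,0.24,-0.1],"delta_rot":[0,0,0],"claw":0},{"xyz":[-0.95,0.27,-0.1],"delta_rot":[0,0,0],"claw":0}]'
python3 - <<'E'
from h import *
print(r.get_state()["contact_force"])
c=cam("top"); np.save("c.npy",c,allow_pickle=True); a=c["img"][110:260,265:398]; s=cam("scene"); b=s["img"][150:290,200:370]
cv2.imwrite("pics/m4.png",np.hstack([cv2.resize(a,(399,450),interpolation=2),cv2.resize(b,(399,450),interpolation=2)]))
E
```

```text
time_s: 5.88
tcp_pos: [0.4658, 0.0443, 0.0166]
eef_rot: [180.0, 0.0, -180.0]
contact_force: [-3.4, -0.6, -2.2]
gripper_width: 0.088
gripper_force: 1.4
[-3.43755515 -0.62535685 -2.17891267]
```

View pics/m4.png

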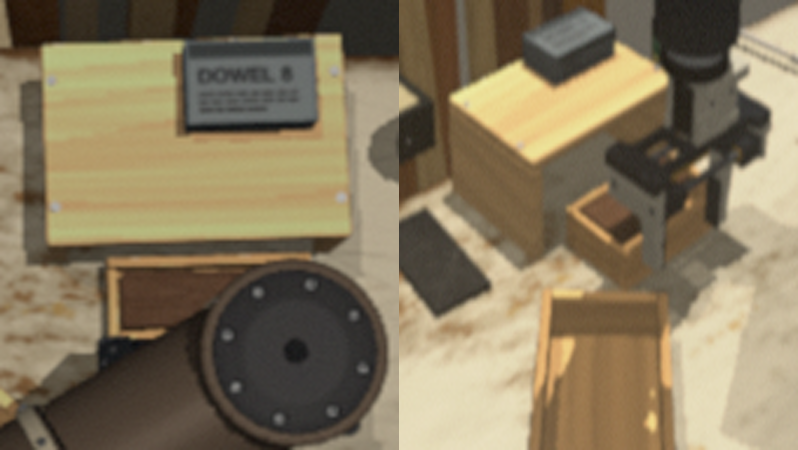

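The composite shows the tray's rear-left corner at composite (107,259) with its rear edge running to (308,254). It's flush with the fingers, and the sliding force is about 3.4 N. I'll compute that corner against the riser.

Run:
```python
from h import *
c=np.load("c.npy",allow_pickle=True).item(); g=lambda a:np.array(a)/3+[265,110]-.33
P=ray(c,g([(107,259),(308,254),(107,330)]),.035); print(P.round(4).tolist(), np.degrees(np.arctan2(-(P[1]-P[0])[0],-(P[1]-P[0])[1]))*-1)
Q=ray(c,g([(47,246),(350,236),(42,44),(343,36)]),.097); print(Q.round(4).tolist())
```

```text
[[0.5751, 0.1279, 0.035], [0.5747, -0.0357, 0.035], [0.517, 0.1296, 0.035]] -0.1552635321433804
[[0.5778, 0.1754, 0.097], [0.579, -0.0583, 0.097], [0.7379, 0.1753, 0.097], [0.7373, -0.0603, 0.097]]
```

```bash
python3 -m crank '[{"xyz":[-0.1,0.03,0.03],"delta_rot":[0,0,0],"claw":0},{"xyz":[-0.2,0.06,0.03],"delta_rot":[0,0,0],"claw":0},{"xyz":[-0.3,0.09,0.03],"delta_rot":[0,0,0],"claw":0},{"xyz":[-0.4,0.12,0.03],"delta_rot":[0,0,0],"claw":0},{"xyz":[-0.5,0.15,0.03],"delta_rot":[0,0,0],"claw":0},{"xyz":[-0.6,0.18,0.03],"delta_rot":[0,0,0],"claw":0},{"xyz":[-0.7,0.21,0.03],"delta_rot":[0,0,0],"claw":0},{"xyz":[-0.8,0.24,0.03],"delta_rot":[0,0,0],"claw":0},{"xyz":[-0.9,0.27,0.03],"delta_rot":[0,0,0],"claw":0},{"xyz":[-1.0,0.3,0.03],"delta_rot":[0,0,0],"claw":0},{"xyz":[-1.1,0.33,0.03],"delta_rot":[0,0,0],"claw":0},{"xyz":[-1.2,0.36,0.03],"delta_rot":[0,0,0],"claw":0},{"xyz":[-1.3,0.39,0.03],"delta_rot":[0,0,0],"claw":0},{"xyz":[-1.4,0.41,0.03],"delta_rot":[0,0,0],"claw":0},{"xyz":[-1.5,0.43,0.03],"delta_rot":[0,0,0],"claw":0},{"xyz":[-1.6,0.44,0.03],"delta_rot":[0,0,0],"claw":0},{"xyz":[-1.7,0.45,0.03],"delta_rot":[0,0,0],"claw":0},{"xyz":[-1.8,0.45,0.03],"delta_rot":[0,0,0],"claw":0}]'
```

```text
time_s: 8.22
tcp_pos: [0.5198, 0.0579, 0.0157]
eef_rot: [180.0, 0.0, -180.0]
contact_force: [-3.4, 0.8, -0.7]
gripper_width: 0.0874
gripper_force: 1.9
```

```bash
python3 -m crank '[{"xyz":[0.3,0,0],"delta_rot":[0,0,0],"claw":0},{"xyz":[0.8,0,-0.3],"delta_rot":[0,0,0],"claw":0},{"xyz":[1.7,0,-2],"delta_rot":[0,0,0],"claw":0},{"xyz":[1.7,0,-4],"delta_rot":[0,0,0],"claw":0},{"xyz":[1.7,0,-6],"delta_rot":[0,0,0],"claw":0},{"xyz":[1.7,0,-7],"delta_rot":[0,0,0],"claw":0},{"xyz":[1.7,0,-7],"delta_rot":[0,0,0],"claw":0},{"xyz":[1.7,0,-7],"delta_rot":[0,0,0],"claw":0}]'
python3 - <<'E'
from h import *
c=cam("wrist"); np.save("c.npy",c,allow_pickle=True)
crop(c,150,150,280,240,2.5,"pics/w5.png")
E
```

```text
time_s: 9.22
tcp_pos: [0.4678, 0.0577, 0.2257]
eef_rot: [180.0, 0.0, -180.0]
contact_force: [-0.7, -0.1, 0.5]
gripper_width: 0.0874
gripper_force: 0.0
```

View pics/w5.png

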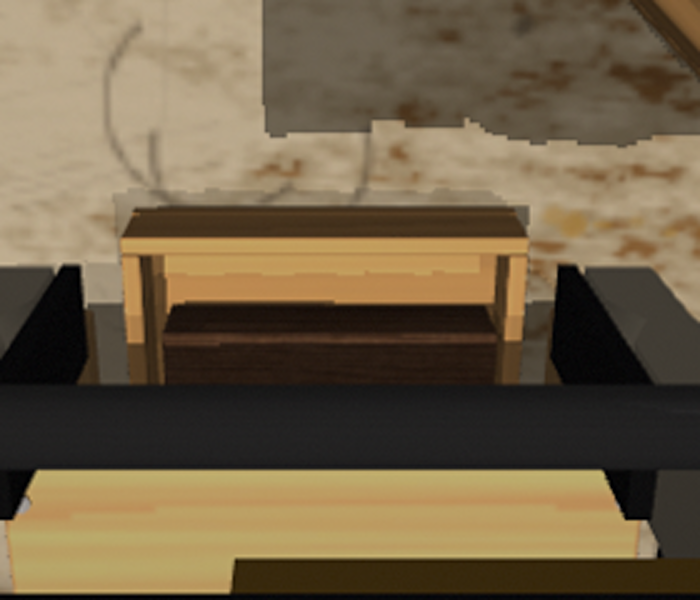

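Run:
```python
from h import *
c=np.load("c.npy",allow_pickle=True).item(); g=lambda a:np.array(a)/2.5+[150,150]-.3
T=ray(c,g([(122,240),(528,240),(126,343),(523,342)]),.035); print(T.round(4).tolist(), T[:2,1].mean(),T[2:,1].mean(), np.degrees(np.arctan2(T[0,0]-T[1,0],.166)))
Q=ray(c,g([(9,545),(637.5,545)]),.097);print(Q.round(4).tolist(),Q[:,1].mean())
```

```text
[[0.5327, -0.0218, 0.035], [0.5328, 0.1426, 0.035], [0.5793, -0.023, 0.035], [0.5789, 0.1436, 0.035]] 0.060407751083612266 0.06028683902153151 -0.010890182800243746
[[0.6293, -0.0574, 0.097], [0.6294, 0.1765, 0.097]] 0.05954075747437988
```

The tray is centred to within about 1 mm (0.0604 against 0.0595) and square, with its front at x≈0.530. Next I'll tilt the tool back, still in the air, so the gripper's body stays behind the board's edge.

```bash
python3 -m crank '[{"xyz":[0,0,0],"delta_rot":[0,-10,0],"claw":0},{"xyz":[0,0,0],"delta_rot":[0,-20,0],"claw":0},{"xyz":[0,0,0],"delta_rot":[0,-30,0],"claw":0},{"xyz":[0,0,0],"delta_rot":[0,-40,0],"claw":0},{"xyz":[0,0,0],"delta_rot":[0,-47,0],"claw":0},{"xyz":[0,0,0],"delta_rot":[0,-47,0],"claw":0},{"xyz":[0,0,0],"delta_rot":[0,-47,0],"claw":0}]'
python3 - <<'E'
from h import *
s=r.get_state(); print(s["joints"],R.from_euler("xyz",s["eef_rot"],degrees=True).as_matrix().round(3))
E
```

```text
time_s: 10.15
tcp_pos: [0.5079, 0.0714, 0.3292]
eef_rot: [-179.9, 42.0, 179.7]
contact_force: [-0.7, -0.5, -0.1]
gripper_width: 0.0875
gripper_force: 0.0
[  40.18608425  -21.99581701  -58.27676207   55.67138547  -31.91816566
 -173.61842771] [[-0.743  0.007  0.67 ]
 [ 0.004  1.    -0.006]
 [-0.67  -0.001 -0.743]]
```

The J3 and J6 limits stopped the tilt. The half-turned grip, with the camera on the riser side, frees J6, so I'll untilt first and see where it stands.

```bash
python3 -m crank '[{"xyz":[0,0,0],"delta_rot":[0,10,0],"claw":0},{"xyz":[0,0,0],"delta_rot":[0,20,0],"claw":0},{"xyz":[0,0,0],"delta_rot":[0,30,0],"claw":0},{"xyz":[0,0,0],"delta_rot":[0,42,0],"claw":0},{"xyz":[0,0,0],"delta_rot":[0,42,0],"claw":0}]'
```

```text
time_s: 10.78
tcp_pos: [0.5094, 0.0732, 0.3282]
eef_rot: [-180.0, -0.4, 179.6]
contact_force: [0.2, 0.7, -0.4]
gripper_width: 0.0875
gripper_force: 0.0
```

```bash
python3 -m crank '[{"xyz":[0,-0.43,0],"delta_rot":[0,0,-10],"claw":0},{"xyz":[0,-0.43,0.5],"delta_rot":[0,0,-20],"claw":0},{"xyz":[0,-0.43,1],"delta_rot":[0,0,-30],"claw":0},{"xyz":[0,-0.43,1.5],"delta_rot":[0,0,-40],"claw":0},{"xyz":[0,-0.43,2],"delta_rot":[0,0,-50],"claw":0},{"xyz":[0,-0.43,2.5],"delta_rot":[0,0,-60],"claw":0},{"xyz":[0,-0.43,3],"delta_rot":[0,0,-70],"claw":0},{"xyz":[0,-0.43,3.5],"delta_rot":[0,0,-80],"claw":0},{"xyz":[0,-0.43,4],"delta_rot":[0,0,-90],"claw":0},{"xyz":[0,-0.43,4],"delta_rot":[0,0,-100],"claw":0},{"xyz":[0,-0.43,4],"delta_rot":[0,0,-110],"claw":0},{"xyz":[0,-0.43,4],"delta_rot":[0,0,-120],"claw":0},{"xyz":[0,-0.43,4.5],"delta_rot":[0,0,-130],"claw":0},{"xyz":[0,-0.43,5],"delta_rot":[0,0,-140],"claw":0},{"xyz":[0,-0.43,5.6],"delta_rot":[0,0,-150],"claw":0},{"xyz":[0,-0.43,5.6],"delta_rot":[0,0,-160],"claw":0},{"xyz":[0,-0.43,5.6],"delta_rot":[0,0,-170],"claw":0},{"xyz":[0,-0.43,5.6],"delta_rot":[0,0,-179.6],"claw":0},{"xyz":[0,-0.43,5.6],"delta_rot":[0,0,-179.6],"claw":0},{"xyz":[0,-0.43,5.6],"delta_rot":[0,0,-179.6],"claw":0}]'
python3 - <<'E'
from h import *
print(r.get_state()["joints"])
E
```

```text
time_s: 13.28
tcp_pos: [0.508, 0.0589, 0.1612]
eef_rot: [179.9, -0.0, -1.0]
contact_force: [-0.6, 0.5, -0.2]
gripper_width: 0.0879
gripper_force: 0.0
[ 28.71916305   8.3002401  -25.0964092    0.1267062  -56.650001
  60.23694652]
```

```bash
python3 -m crank '[{"xyz":[-0.3,0,0.5],"delta_rot":[0,0,-1],"claw":0},{"xyz":[-0.3,0,1],"delta_rot":[0,10,-1],"claw":0},{"xyz":[-0.3,0,1.5],"delta_rot":[0,20,-1],"claw":0},{"xyz":[-0.3,0,2],"delta_rot":[0,30,-1],"claw":0},{"xyz":[-0.3,0,2],"delta_rot":[0,40,-1],"claw":0},{"xyz":[-0.3,0,2],"delta_rot":[0,47,-1],"claw":0},{"xyz":[-0.3,0,2],"delta_rot":[0,47,-1],"claw":0}]'
python3 - <<'E'
from h import *
s=r.get_state(); print(s["joints"],R.from_euler("xyz",s["eef_rot"],degrees=True).as_matrix().round(3))
E
```

```text
time_s: 14.15
tcp_pos: [0.6035, 0.072, 0.1965]
eef_rot: [178.1, -33.3, -0.3]
contact_force: [0.6, -0.4, 0.7]
gripper_width: 0.0876
gripper_force: 0.0
[ 13.00283719  -0.52841836 -58.04016678  88.33830247  -9.15082635
  -9.53121228] [[ 0.836 -0.023  0.549]
 [-0.004 -0.999 -0.036]
 [ 0.549  0.028 -0.835]]
```

The arm can't tilt this far here, with J3 at its limit and J5 near zero. I'll fit a kinematic model to the logged states and work out which tilt can be reached at the pushing pose.

```bash
cat > kin.py <<'E'
import numpy as np
from scipy.spatial.transform import Rotation as R
from scipy.optimize import least_squares
D=[([-58.78095,20.590879,.636163,-.0186,-70.13716,-16.50627],[.17127,-.65242,.22565],[179.907,-.0093,-165.2935]),
([32.09136,-3.009156,-27.872514,-.001238,-65.13129,-122.161062],[.431525,.044221,.226602],[179.996,.0039,179.92978]),
([40.186084,-21.995817,-58.276762,55.671385,-31.918166,-173.618428],[.5079,.0714,.3292],[-179.9,42,179.7]),
([28.719163,8.30024,-25.096409,.126706,-56.65,60.236947],[.508,.0589,.1612],[179.9,0,-1]),
([13.002837,-.528418,-58.040167,88.338303,-9.150826,-9.531212],[.6035,.072,.1965],[178.1,-33.3,-.3])]
def fk(q,p,s4=1,s6=1):
    a1,h,L1,a3,L2,dy,dt,c6=p; e=lambda ax,a:R.from_euler(ax,a,degrees=True)
    A=e("z",q[0]); B=A*e("y",q[1]); C=B*e("y",-q[2]); W=C*e("x",s4*q[3])*e("y",-q[4])
    T=W*e("x",s6*q[5]+c6)*R.from_matrix([[0,0,1],[0,1,0],[-1,0,0]])  # tool z = forward x
    x=A.apply([a1,dy,h])+B.apply([0,0,L1])+C.apply([L2,0,a3])+W.apply([dt,0,0])
    return x,T
E
python3 - <<'E'
from kin import *
for s4 in (1,-1):
  for s6 in (1,-1):
    def res(p,full=False):
        o=[]
        for q,x,e in D:
            X,T=fk(q,p,s4,s6); E=R.from_euler("xyz",e,degrees=True)
            o+=list((X-x)*1000)+list((T.inv()*E).as_rotvec(degrees=True)*3)
        return np.array(o)
    b=min((least_squares(res,[0,.3,.4,0,.4,-.19,.25,c]) for c in (0,90,180,270)),key=lambda b:b.cost)
    print(s4,s6,b.cost,b.x.round(4)); print(b.fun.reshape(5,6).round(1))
E
```

```text
1 1 138945.96201292373 [ 4.048000e-01 -1.431000e-01  3.922000e-01  1.430000e-01 -9.700000e-03
 -1.999000e-01  1.422000e-01  1.752044e+02]
[[-4.050e+01  5.090e+01 -6.000e+00  1.000e-01 -1.000e-01  3.835e+02]
 [ 4.370e+01  1.780e+01  1.370e+01 -0.000e+00  0.000e+00 -6.260e+01]
 [-1.081e+02  8.580e+01 -9.310e+01  1.148e+02 -1.055e+02 -5.680e+01]
 [ 5.440e+01  2.160e+01  6.640e+01 -4.000e-01  4.000e-01 -7.740e+01]
 [ 1.270e+01 -1.117e+02  1.890e+01 -4.240e+01  3.900e+01 -1.866e+02]]
1 -1 157296.88599559607 [ 4.048000e-01 -1.431000e-01  3.922000e-01  1.430000e-01 -9.700000e-03
 -1.999000e-01  1.422000e-01  2.150913e+02]
[[-4.050e+01  5.090e+01 -6.000e+00  0.000e+00 -1.000e-01  1.648e+02]
 [ 4.370e+01  1.780e+01  1.370e+01 -0.000e+00  0.000e+00  1.647e+02]
 [-1.081e+02  8.580e+01 -9.310e+01  8.890e+01 -1.324e+02 -1.324e+02]
 [ 5.440e+01  2.160e+01  6.640e+01 -6.000e-01  0.000e+00  1.644e+02]
 [ 1.270e+01 -1.117e+02  1.890e+01 -2.050e+01  6.330e+01 -3.615e+02]]
-1 1 115747.82415399888 [ 2.906000e-01  5.520000e-02  4.920000e-01  8.120000e-02  1.250000e-01
 -1.436000e-01  3.292000e-01  2.306349e+02]
[[ 2.120e+01  5.790e+01 -5.500e+00  0.000e+00  0.000e+00  2.171e+02]
 [-5.900e+00  5.310e+01  1.180e+01 -0.000e+00  0.000e+00 -2.289e+02]
 [ 1.000e-01 -1.850e+01 -7.080e+01 -1.000e-01  1.000e-01  7.970e+01]
 [ 8.900e+00  5.980e+01  5.060e+01  0.000e+00 -1.000e-01 -2.432e+02]
 [ 2.020e+01 -1.291e+02  1.390e+01  1.000e-01  0.000e+00  1.753e+02]]
-1 -1 17834.47857789344 [ 2.906000e-01  5.520000e-02  4.920000e-01  8.120000e-02  1.250000e-01
 -1.436000e-01  3.292000e-01  2.700029e+02]
[[ 2.120e+01  5.790e+01 -5.500e+00  0.000e+00 -0.000e+00 -0.000e+00]
 [-5.900e+00  5.310e+01  1.180e+01 -0.000e+00  0.000e+00 -0.000e+00]
 [ 1.000e-01 -1.850e+01 -7.080e+01 -1.000e-01  1.000e-01 -1.000e-01]
 [ 8.900e+00  5.980e+01  5.060e+01  0.000e+00 -0.000e+00  1.000e-01]
 [ 2.020e+01 -1.291e+02  1.390e+01  1.000e-01 -0.000e+00  0.000e+00]]
```

```bash
cat > kin2.py <<'E'
from kin import *
e=lambda ax,a:R.from_euler(ax,a,degrees=True); M=R.from_matrix([[0,0,1],[0,1,0],[-1,0,0]])
def fk(q,p):
    a1,h,L1,a3,L2,dy,dt,oy,oz,wz=p
    A=e("z",q[0]); B=A*e("y",q[1]); C=B*e("y",-q[2]); F=C*e("x",-q[3]); W=F*e("y",-q[4]); T=W*e("x",270-q[5])*M
    return A.apply([a1,dy,h])+B.apply([0,0,L1])+C.apply([L2,0,a3])+F.apply([0,oy,oz])+W.apply([dt,0,wz]),T
def calib():
    f=lambda p:np.concatenate([(fk(q,p)[0]-x)*1000 for q,x,_ in D]+[np.array(p)*.05])
    return min((least_squares(f,[0,.3,.4,0,.4,y,.25,0,0,0]) for y in (-.2,0,.2)),key=lambda b:b.cost)
E
python3 - <<'E'
from kin2 import *
b=calib(); print(b.cost,b.x.round(4)); print(b.fun[:15].reshape(5,3).round(2))
E
```

```text
0.00195763155407272 [-1.000e-04  1.987e-01  6.016e-01  0.000e+00  4.638e-01  1.000e-04
  3.779e-01 -1.919e-01 -0.000e+00 -1.000e-04]
[[ 0.02  0.01  0.01]
 [-0.01  0.01 -0.01]
 [ 0.    0.   -0.  ]
 [ 0.02 -0.03  0.  ]
 [-0.   -0.    0.  ]]
```

```bash
cat > ik.py <<'E'
from kin2 import *
P=calib().x
lo=np.array([-176,-82,-58.2,-173.8,-174.7,-.2]); lo[5]=-173.6
hi=np.array([176,121.7,71.7,95.5,-.2,173.6])
def tool(th,flip): # tilt th (leans back to -x); flip 0: tool x=+X, 1: tool x=-X
    return R.from_euler("y",-th,degrees=True)*R.from_euler("z",180*flip,degrees=True)*R.from_euler("x",180,degrees=True)
def ik(x,T,seeds=30,rng=np.random.default_rng(0),q0=None):
    def f(q):
        X,t=fk(q,P); return np.r_[(X-x)*100,(t.inv()*T).as_rotvec()*10]
    S=[]
    for i in range(seeds):
        s=rng.uniform(lo,hi) if q0 is None else np.clip(q0,lo+.1,hi-.1)
        b=least_squares(f,s,bounds=(lo,hi),x_scale=50)
        if b.cost<1e-4 and not any(np.abs(b.x-k).max()<2 for k in S): S.append(b.x)
        if q0 is not None: break
    return S
E
python3 - <<'E'
from ik import *
for th in (20,30,40,50):
  for fl in (0,1):
    for X in (.53,.59):
      print(th,fl,X,[s.round(0).astype(int).tolist() for s in ik([X,.06,.018],tool(th,fl),20)])
E
```

```text
20 0 0.53 []
20 0 0.59 []
20 1 0.53 []
20 1 0.59 []
30 0 0.53 []
30 0 0.59 []
30 1 0.53 []
30 1 0.59 []
40 0 0.53 [[-16, 15, -46, -135, -14, -122]]
40 0 0.59 []
40 1 0.53 [[-16, 15, -46, -135, -14, 58]]
40 1 0.59 []
50 0 0.53 []
50 0 0.59 [[-23, 28, -55, -154, -44, -94]]
50 1 0.53 []
50 1 0.59 [[-23, 28, -55, -154, -44, 86]]
```

Run:
```python
from ik import *
q0=[-23,28,-55,-154,-44,-94]
for th in (40,44,48,52,56):
  for z in (.014,.022):
    for X in (.50,.52,.54,.56,.58,.595):
      S=ik([X,.06,z],tool(th,0),1,q0=q0)
      print(th,z,X,S[0].round(0).astype(int).tolist() if S else None)
```

```text
40 0.014 0.5 [-20, 15, -52, -139, -20, -113]
40 0.014 0.52 [-18, 16, -49, -139, -18, -115]
40 0.014 0.54 [-17, 17, -46, -138, -16, -119]
40 0.014 0.56 [-14, 17, -43, -135, -13, -123]
40 0.014 0.58 [-10, 18, -38, -129, -9, -133]
40 0.014 0.595 None
40 0.022 0.5 [-17, 13, -49, -134, -15, -122]
40 0.022 0.52 [-15, 14, -46, -132, -13, -125]
40 0.022 0.54 [-12, 14, -42, -129, -10, -132]
40 0.022 0.56 None
40 0.022 0.58 None
40 0.022 0.595 None
44 0.014 0.5 None
44 0.014 0.52 [-25, 21, -58, -148, -34, -99]
44 0.014 0.54 [-23, 21, -55, -149, -32, -100]
44 0.014 0.56 [-21, 21, -52, -149, -29, -102]
44 0.014 0.58 [-20, 22, -49, -149, -27, -104]
44 0.014 0.595 [-19, 22, -47, -149, -25, -105]
44 0.022 0.5 None
44 0.022 0.52 [-24, 18, -56, -146, -30, -102]
44 0.022 0.54 [-22, 19, -53, -146, -28, -104]
44 0.022 0.56 [-21, 19, -51, -147, -26, -105]
44 0.022 0.58 [-19, 20, -48, -147, -24, -107]
44 0.022 0.595 [-18, 21, -46, -146, -23, -108]
48 0.014 0.5 None
48 0.014 0.52 None
48 0.014 0.54 None
48 0.014 0.56 [-25, 27, -58, -153, -43, -94]
48 0.014 0.58 [-23, 26, -55, -153, -40, -95]
48 0.014 0.595 [-22, 26, -53, -154, -38, -97]
48 0.022 0.5 None
48 0.022 0.52 None
48 0.022 0.54 None
48 0.022 0.56 [-24, 24, -57, -152, -40, -96]
48 0.022 0.58 [-22, 24, -54, -152, -37, -97]
48 0.022 0.595 [-21, 24, -52, -152, -36, -98]
52 0.014 0.5 None
52 0.014 0.52 None
52 0.014 0.54 None
52 0.014 0.56 None
52 0.014 0.58 None
52 0.014 0.595 [-24, 31, -57, -156, -50, -91]
52 0.022 0.5 None
52 0.022 0.52 None
52 0.022 0.54 None
52 0.022 0.56 None
52 0.022 0.58 None
52 0.022 0.595 [-24, 29, -56, -155, -48, -92]
56 0.014 0.5 None
56 0.014 0.52 None
56 0.014 0.54 None
56 0.014 0.56 None
56 0.014 0.58 None
56 0.014 0.595 None
56 0.022 0.5 None
56 0.022 0.52 None
56 0.022 0.54 None
56 0.022 0.56 None
56 0.022 0.58 None
56 0.022 0.595 None
```

A flipped-wrist branch (J4≈-148) gives a 44° tilt over the whole remaining stroke. I'll plan a joint-interpolated path there, checking clearance, and express it as rows.

```bash
cat > path.py <<'E'
from ik import *
box=np.array([[x,y,z] for x in(-.039,.039) for y in(-.0965,.0965) for z in(-.066,-.2)]+[[x,y,0] for x in(-.01,.01) for y in(-.065,.065)]+[[.1,0,-.16]])
def show(qs):
    for q in qs:
        X,T=fk(q,P); c=X+T.apply(box); f=c[c[:,0]>.575]
        print(X.round(3),"zdir",T.apply([0,0,1]).round(2),"minz",c[:,2].min().round(3),"minz over riser",f[:,2].min().round(3) if len(f) else "-", "maxx",c[:,0].max().round(3))
def rows(x0,T0,qs):
    for q in qs:
        X,T=fk(q,P); print("XYZ",(T0.inv().apply(X-x0)/.03).round(2).tolist(),"ROT",(T0.inv()*T).as_rotvec(degrees=True).round(1).tolist())
E
python3 - <<'E'
from path import *
qb=None
for x in ([.51,.06,.06],[.515,.06,.05],[.52,.06,.06],[.52,.06,.04],[.52,.06,.08]):
    S=ik(x,tool(44,0),1,q0=[-25,21,-58,-148,-34,-99]); print(x,S[0].round(1) if S else None)
    if S and qb is None: qb=S[0]
qa=ik([.45,.03,.25],tool(0,0),1,q0=[28.7,8.3,-25.1,0,-56.6,60])
print(qa)
if qa and qb is not None: show([qa[0]+(qb-qa[0])*t for t in np.linspace(0,1,13)])
E
```

```text
[0.51, 0.06, 0.06] [ -12.5    7.   -45.9 -125.6  -10.6 -134.8]
[0.515, 0.06, 0.05] [ -17.6   10.   -49.3 -134.   -17.  -121.8]
[0.52, 0.06, 0.06] [ -11.8    7.8  -44.7 -125.4  -10.  -135.7]
[0.52, 0.06, 0.04] [ -20.5   13.1  -51.8 -139.6  -22.  -113.3]
[0.52, 0.06, 0.08] None
[array([ 2.89802140e+01, -2.12821400e+00, -2.38986452e+01,  1.37980175e-12,
       -6.82295688e+01,  6.10197860e+01])]
[0.45 0.03 0.25] zdir [ 0. -0. -1.] minz 0.25 minz over riser - maxx 0.55
[0.425 0.062 0.205] zdir [-0.03  0.17 -0.99] minz 0.195 minz over riser - maxx 0.521
[0.408 0.097 0.171] zdir [-0.02  0.32 -0.95] minz 0.156 minz over riser - maxx 0.511
[0.401 0.13  0.148] zdir [ 0.03  0.45 -0.89] minz 0.135 minz over riser - maxx 0.502
[0.403 0.159 0.133] zdir [ 0.12  0.55 -0.82] minz 0.126 minz over riser - maxx 0.498
[0.415 0.18  0.124] zdir [ 0.23  0.61 -0.76] minz 0.101 minz over riser - maxx 0.497
[0.433 0.19  0.119] zdir [ 0.35  0.62 -0.7 ] minz 0.08 minz over riser - maxx 0.479
[0.456 0.19  0.114] zdir [ 0.48  0.59 -0.65] minz 0.065 minz over riser - maxx 0.47
[0.478 0.178 0.108] zdir [ 0.59  0.51 -0.63] minz 0.057 minz over riser - maxx 0.515
[0.497 0.156 0.1  ] zdir [ 0.68  0.4  -0.62] minz 0.05 minz over riser - maxx 0.544
[0.51  0.127 0.089] zdir [ 0.73  0.27 -0.64] minz 0.048 minz over riser - maxx 0.555
[0.514 0.093 0.076] zdir [ 0.73  0.13 -0.67] minz 0.05 minz over riser - maxx 0.547
[0.51 0.06 0.06] zdir [ 0.69 -0.   -0.72] minz 0.053 minz over riser - maxx 0.517
```

```bash
cat >> path.py <<'E'
qc=np.array([13.002837,-.528418,-58.040167,88.338303,-9.150826,-9.531212])
qa=ik([.45,.03,.25],tool(0,0),1,q0=[28.7,8.3,-25.1,0,-56.6,60])[0]
qb=ik([.514,.06,.020],tool(43.5,0),1,q0=[-25,21,-58,-148,-34,-99])[0]
def seg(a,b,n,bump=0):
    return [a+(b-a)*t-np.array([0,bump*np.sin(np.pi*t),0,0,0,0]) for t in np.linspace(0,1,n+1)]
E
python3 - <<'E'
from path import *
print(qb.round(1)); print("1"); show(seg(qc,qa,10)); print("2"); show(seg(qa,qb,16,14))
E
```

```text
[ -24.2   18.3  -56.4 -145.8  -30.1 -102.4]
1
[0.603 0.072 0.197] zdir [ 0.55 -0.04 -0.84] minz 0.189 minz over riser 0.189 maxx 0.613
[0.632 0.029 0.231] zdir [ 0.58 -0.11 -0.81] minz 0.22 minz over riser 0.22 maxx 0.645
[ 0.646 -0.011  0.258] zdir [ 0.58 -0.18 -0.79] minz 0.244 minz over riser 0.244 maxx 0.663
[ 0.647 -0.046  0.277] zdir [ 0.56 -0.24 -0.8 ] minz 0.261 minz over riser 0.261 maxx 0.667
[ 0.638 -0.071  0.287] zdir [ 0.51 -0.28 -0.81] minz 0.269 minz over riser 0.269 maxx 0.66
[ 0.619 -0.086  0.289] zdir [ 0.45 -0.29 -0.84] minz 0.27 minz over riser 0.27 maxx 0.646
[ 0.594 -0.089  0.283] zdir [ 0.38 -0.28 -0.88] minz 0.266 minz over riser 0.266 maxx 0.627
[ 0.564 -0.078  0.274] zdir [ 0.29 -0.25 -0.92] minz 0.258 minz over riser 0.265 maxx 0.61
[ 0.529 -0.054  0.263] zdir [ 0.2  -0.18 -0.96] minz 0.251 minz over riser 0.439 maxx 0.594
[ 0.491 -0.017  0.254] zdir [ 0.1  -0.1  -0.99] minz 0.247 minz over riser - maxx 0.574
[0.45 0.03 0.25] zdir [ 0. -0. -1.] minz 0.25 minz over riser - maxx 0.55
2
[0.45 0.03 0.25] zdir [ 0. -0. -1.] minz 0.25 minz over riser - maxx 0.55

[... 653 characters left out ...]
z over riser - maxx 0.42
[0.389 0.24  0.175] zdir [ 0.49  0.71 -0.5 ] minz 0.12 minz over riser - maxx 0.412
[0.416 0.238 0.171] zdir [ 0.59  0.66 -0.47] minz 0.11 minz over riser - maxx 0.43
[0.444 0.227 0.161] zdir [ 0.68  0.57 -0.46] minz 0.103 minz over riser - maxx 0.475
[0.472 0.206 0.145] zdir [ 0.75  0.47 -0.47] minz 0.085 minz over riser - maxx 0.511
[0.495 0.177 0.122] zdir [ 0.79  0.35 -0.51] minz 0.07 minz over riser - maxx 0.535
[0.511 0.141 0.093] zdir [ 0.79  0.23 -0.57] minz 0.056 minz over riser - maxx 0.549
[0.518 0.101 0.059] zdir [ 0.76  0.11 -0.64] minz 0.037 minz over riser - maxx 0.544
[0.514 0.06  0.02 ] zdir [ 0.69 -0.   -0.73] minz 0.013 minz over riser - maxx 0.521
```

```bash
sed -i 's/^qb=.*/qb=ik([.503,.06,.022],tool(42,0),1,q0=[-25,21,-58,-148,-34,-99])[0]/' path.py
python3 - <<'E'
from path import *
print(qb.round(1)); X,T=fk(qc,P); rows(X,T,seg(qc,qa,10)[1:])
X,T=fk(qa,P); s=seg(qa,qb,19,14); print("2"); rows(X,T,s[1:]); show(s[-5:])
E
```

```text
[ -22.4   15.3  -54.3 -141.6  -24.2 -108.8]
XYZ [1.42, 1.45, -0.39] ROT [-4.4, 2.3, 1.0]
XYZ [2.32, 2.8, -0.85] ROT [-8.4, 2.9, 2.2]
XYZ [2.71, 3.96, -1.31] ROT [-11.8, 2.0, 3.5]
XYZ [2.63, 4.83, -1.72] ROT [-14.1, -0.5, 4.6]
XYZ [2.15, 5.34, -2.08] ROT [-15.3, -4.3, 5.4]
XYZ [1.35, 5.44, -2.4] ROT [-15.0, -9.1, 5.7]
XYZ [0.32, 5.09, -2.7] ROT [-13.2, -14.7, 5.4]
XYZ [-0.84, 4.3, -3.07] ROT [-9.7, -20.9, 4.3]
XYZ [-2.07, 3.11, -3.55] ROT [-4.7, -27.2, 2.2]
XYZ [-3.29, 1.57, -4.25] ROT [2.0, -33.3, -0.8]
2
XYZ [-0.94, -0.54, 0.75] ROT [6.9, -1.9, 14.5]
XYZ [-1.74, -1.21, 1.32] ROT [13.6, -4.5, 29.3]
XYZ [-2.37, -1.99, 1.73] ROT [20.0, -8.0, 44.2]
XYZ [-2.83, -2.81, 2.0] ROT [26.1, -12.4, 59.2]
XYZ [-3.1, -3.63, 2.15] ROT [31.7, -17.8, 74.3]
XYZ [-3.18, -4.41, 2.22] ROT [37.0, -24.2, 89.4]
XYZ [-3.09, -5.1, 2.23] ROT [41.7, -31.8, 104.4]
XYZ [-2.83, -5.68, 2.21] ROT [45.8, -40.6, 119.3]
XYZ [-2.42, -6.1, 2.2] ROT [49.3, -50.8, 134.1]
XYZ [-1.89, -6.35, 2.23] ROT [52.0, -62.5, 148.5]
XYZ [-1.27, -6.41, 2.34] ROT [-49.7, 70.1, -149.9]
XYZ [-0.59, -6.26, 2.54] ROT [-41.3, 69.0, -132.2]
XYZ [0.09, -5.92, 2.88] ROT [-33.3, 67.1, -114.2]
XYZ [0.73, -5.39, 3.35] ROT [-25.9, 64.5, -95.8]
XYZ [1.28, -4.69, 3.96] ROT [-19.2, 61.2, -77.2]
XYZ [1.69, -3.86, 4.72] ROT [-13.2, 57.1, -58.2]
XYZ [1.93, -2.94, 5.6] ROT [-7.9, 52.6, -39.0]
XYZ [1.96, -1.97, 6.57] ROT [-3.5, 47.5, -19.6]
XYZ [1.77, -1.0, 7.6] ROT [0.0, 42.0, 0.0]
[0.488 0.171 0.131] zdir [ 0.77  0.36 -0.52] minz 0.077 minz over riser - maxx 0.53
[0.501 0.146 0.108] zdir [ 0.78  0.27 -0.56] minz 0.065 minz over riser - maxx 0.541
[0.508 0.118 0.082] zdir [ 0.77  0.17 -0.61] minz 0.05 minz over riser - maxx 0.543
[0.509 0.089 0.053] zdir [ 0.73  0.08 -0.68] minz 0.034 minz over riser - maxx 0.533
[0.503 0.06  0.022] zdir [ 0.67 -0.   -0.74] minz 0.015 minz over riser - maxx 0.51
```

```bash
python3 -m crank '[{"xyz":[0.7,0.75,-0.2],"delta_rot":[-2.2,1.2,0.5],"claw":0},{"xyz":[1.4,1.45,-0.4],"delta_rot":[-4.4,2.3,1],"claw":0},{"xyz":[2.3,2.8,-0.85],"delta_rot":[-8.4,2.9,2.2],"claw":0},{"xyz":[2.7,3.95,-1.3],"delta_rot":[-11.8,2,3.5],"claw":0},{"xyz":[2.65,4.8,-1.7],"delta_rot":[-14.1,-0.5,4.6],"claw":0},{"xyz":[2.15,5.35,-2.1],"delta_rot":[-15.3,-4.3,5.4],"claw":0},{"xyz":[1.35,5.45,-2.4],"delta_rot":[-15,-9.1,5.7],"claw":0},{"xyz":[0.3,5.1,-2.7],"delta_rot":[-13.2,-14.7,5.4],"claw":0},{"xyz":[-0.85,4.3,-3.05],"delta_rot":[-9.7,-20.9,4.3],"claw":0},{"xyz":[-2.05,3.1,-3.55],"delta_rot":[-4.7,-27.2,2.2],"claw":0},{"xyz":[-3.3,1.55,-4.25],"delta_rot":[2,-33.3,-0.8],"claw":0},{"xyz":[-3.3,1.55,-4.25],"delta_rot":[2,-33.3,-0.8],"claw":0},{"xyz":[-3.3,1.55,-4.25],"delta_rot":[2,-33.3,-0.8],"claw":0}]'
cat >> path.py <<'E'
def now():
    from plant import r
    s=r.get_state(); print(s["joints"].round(1)); return np.array(s["joints"]),np.array(s["tcp_pos"]),R.from_euler("xyz",s["eef_rot"],degrees=True)
E
python3 - <<'E'
from path import *
q,x,T=now(); s=seg(q,qb,32,14); rows(x,T,s[1:18])
E
```

```text
time_s: 15.78
tcp_pos: [0.4496, 0.0295, 0.2503]
eef_rot: [179.9, -0.0, 0.0]
contact_force: [-1.6, -0.3, -0.3]
gripper_width: 0.0876
gripper_force: 0.0
[ 29.   -2.2 -24.    0.1 -68.3  60.9]
XYZ [-0.57, -0.3, 0.47] ROT [4.2, -1.0, 8.6]
XYZ [-1.1, -0.66, 0.87] ROT [8.2, -2.3, 17.3]
XYZ [-1.58, -1.06, 1.21] ROT [12.2, -3.9, 26.1]
XYZ [-2.0, -1.5, 1.5] ROT [16.0, -5.8, 34.9]
XYZ [-2.36, -1.97, 1.72] ROT [19.8, -7.9, 43.8]
XYZ [-2.66, -2.45, 1.9] ROT [23.4, -10.4, 52.7]
XYZ [-2.89, -2.94, 2.04] ROT [27.0, -13.2, 61.6]
XYZ [-3.06, -3.44, 2.13] ROT [30.3, -16.4, 70.5]
XYZ [-3.16, -3.91, 2.19] ROT [33.6, -20.0, 79.5]
XYZ [-3.19, -4.37, 2.22] ROT [36.6, -23.9, 88.4]
XYZ [-3.16, -4.8, 2.24] ROT [39.5, -28.2, 97.4]
XYZ [-3.07, -5.2, 2.23] ROT [42.2, -32.9, 106.3]
XYZ [-2.93, -5.55, 2.22] ROT [44.7, -38.1, 115.2]
XYZ [-2.72, -5.84, 2.21] ROT [47.0, -43.7, 124.0]
XYZ [-2.47, -6.09, 2.2] ROT [49.0, -49.9, 132.7]
XYZ [-2.17, -6.27, 2.21] ROT [50.7, -56.5, 141.3]
XYZ [-1.84, -6.38, 2.24] ROT [52.2, -63.8, 149.8]
```

```bash
python3 -m crank '[{"xyz":[-0.57,-0.3,0.47],"delta_rot":[4.2,-1,8.6],"claw":0},{"xyz":[-1.1,-0.65,0.87],"delta_rot":[8.2,-2.3,17.3],"claw":0},{"xyz":[-1.58,-1.05,1.2],"delta_rot":[12.2,-3.9,26.1],"claw":0},{"xyz":[-2,-1.5,1.5],"delta_rot":[16,-5.8,34.9],"claw":0},{"xyz":[-2.35,-1.95,1.7],"delta_rot":[19.8,-7.9,43.8],"claw":0},{"xyz":[-2.65,-2.45,1.9],"delta_rot":[23.4,-10.4,52.7],"claw":0},{"xyz":[-2.9,-2.95,2.05],"delta_rot":[27,-13.2,61.6],"claw":0},{"xyz":[-3.05,-3.45,2.15],"delta_rot":[30.3,-16.4,70.5],"claw":0},{"xyz":[-3.15,-3.9,2.2],"delta_rot":[33.6,-20,79.5],"claw":0},{"xyz":[-3.2,-4.35,2.2],"delta_rot":[36.6,-23.9,88.4],"claw":0},{"xyz":[-3.15,-4.8,2.25],"delta_rot":[39.5,-28.2,97.4],"claw":0},{"xyz":[-3.05,-5.2,2.25],"delta_rot":[42.2,-32.9,106.3],"claw":0},{"xyz":[-2.95,-5.55,2.2],"delta_rot":[44.7,-38.1,115.2],"claw":0},{"xyz":[-2.7,-5.85,2.2],"delta_rot":[47,-43.7,124],"claw":0},{"xyz":[-2.45,-6.1,2.2],"delta_rot":[49,-49.9,132.7],"claw":0},{"xyz":[-2.15,-6.25,2.2],"delta_rot":[50.7,-56.5,141.3],"claw":0},{"xyz":[-2.15,-6.25,2.2],"delta_rot":[50.7,-56.5,141.3],"claw":0}]'
python3 - <<'E'
from path import *
q,x,T=now(); qs=[q+(qb-q)*t-np.array([0,14*np.sin(np.pi*(.5+t/2))-14*(1-t),0,0,0,0]) for t in np.linspace(0,1,18)]; rows(x,T,qs[1:]); show(qs[::2])
E
```

```text
time_s: 17.9
tcp_pos: [0.3838, 0.216, 0.183]
eef_rot: [138.8, 41.1, -173.8]
contact_force: [1.0, -0.7, 0.5]
gripper_width: 0.0877
gripper_force: 0.0
[  3.1  -7.4 -39.2 -70.6 -46.5 -24. ]
XYZ [-0.23, -0.09, 0.23] ROT [0.8, -3.0, 9.7]
XYZ [-0.46, -0.25, 0.44] ROT [1.5, -6.1, 19.6]
XYZ [-0.68, -0.48, 0.64] ROT [2.1, -9.1, 29.5]
XYZ [-0.89, -0.78, 0.81] ROT [2.5, -12.2, 39.6]
XYZ [-1.07, -1.14, 0.96] ROT [2.8, -15.4, 49.7]
XYZ [-1.22, -1.57, 1.09] ROT [3.0, -18.6, 59.9]
XYZ [-1.33, -2.06, 1.19] ROT [3.1, -22.0, 70.1]
XYZ [-1.39, -2.59, 1.28] ROT [3.1, -25.5, 80.4]
XYZ [-1.39, -3.18, 1.34] ROT [3.0, -29.2, 90.7]
XYZ [-1.33, -3.8, 1.38] ROT [2.8, -33.1, 101.0]
XYZ [-1.21, -4.45, 1.39] ROT [2.4, -37.3, 111.2]
XYZ [-1.02, -5.11, 1.38] ROT [1.9, -41.8, 121.4]
XYZ [-0.76, -5.79, 1.35] ROT [1.2, -46.6, 131.5]
XYZ [-0.42, -6.46, 1.3] ROT [0.3, -51.8, 141.5]
XYZ [-0.02, -7.12, 1.23] ROT [-0.8, -57.6, 151.2]
XYZ [0.44, -7.75, 1.14] ROT [-2.3, -63.8, 160.7]
XYZ [0.97, -8.35, 1.04] ROT [3.9, 67.7, -162.4]
[0.384 0.216 0.183] zdir [ 0.42  0.71 -0.57] minz 0.144 minz over riser - maxx 0.434
[0.404 0.221 0.181] zdir [ 0.51  0.68 -0.52] minz 0.129 minz over riser - maxx 0.426
[0.426 0.219 0.175] zdir [ 0.6   0.63 -0.49] minz 0.117 minz over riser - maxx 0.438
[0.449 0.209 0.165] zdir [ 0.68  0.55 -0.48] minz 0.108 minz over riser - maxx 0.477
[0.471 0.192 0.15 ] zdir [ 0.74  0.46 -0.49] minz 0.093 minz over riser - maxx 0.51
[0.489 0.169 0.129] zdir [ 0.77  0.36 -0.52] minz 0.076 minz over riser - maxx 0.531
[0.502 0.14  0.103] zdir [ 0.78  0.25 -0.57] minz 0.062 minz over riser - maxx 0.543
[0.509 0.109 0.073] zdir [ 0.76  0.14 -0.63] minz 0.045 minz over riser - maxx 0.541
[0.507 0.076 0.039] zdir [ 0.71  0.04 -0.71] minz 0.026 minz over riser - maxx 0.524
```

```bash
python3 -m crank '[{"xyz":[-0.23,-0.1,0.23],"delta_rot":[0.8,-3,9.7],"claw":0},{"xyz":[-0.46,-0.25,0.44],"delta_rot":[1.5,-6.1,19.6],"claw":0},{"xyz":[-0.68,-0.48,0.64],"delta_rot":[2.1,-9.1,29.5],"claw":0},{"xyz":[-0.89,-0.78,0.81],"delta_rot":[2.5,-12.2,39.6],"claw":0},{"xyz":[-1.07,-1.14,0.96],"delta_rot":[2.8,-15.4,49.7],"claw":0},{"xyz":[-1.22,-1.57,1.09],"delta_rot":[3,-18.6,59.9],"claw":0},{"xyz":[-1.33,-2.06,1.19],"delta_rot":[3.1,-22,70.1],"claw":0},{"xyz":[-1.39,-2.59,1.28],"delta_rot":[3.1,-25.5,80.4],"claw":0},{"xyz":[-1.39,-3.18,1.34],"delta_rot":[3,-29.2,90.7],"claw":0},{"xyz":[-1.33,-3.8,1.38],"delta_rot":[2.8,-33.1,101],"claw":0},{"xyz":[-1.21,-4.45,1.39],"delta_rot":[2.4,-37.3,111.2],"claw":0},{"xyz":[-1.02,-5.11,1.38],"delta_rot":[1.9,-41.8,121.4],"claw":0},{"xyz":[-0.76,-5.79,1.35],"delta_rot":[1.2,-46.6,131.5],"claw":0},{"xyz":[-0.76,-5.79,1.35],"delta_rot":[1.2,-46.6,131.5],"claw":0}]'
python3 - <<'E'
from path import *
q,x,T=now(); qs=[]; p=q
Tb=tool(42,0); dv=(T.inv()*Tb).as_rotvec()
for t in (.15,.3,.45,.6,.75,.9,1):
    X=x+(np.array([.500,.06,.022])-x)*t; S=ik(X,T*R.from_rotvec(dv*t),1,q0=p); print(t,len(S)); p=S[0] if S else p; qs.append(p)
rows(x,T,qs); show(qs); print(qs[-1].round(1))
E
```

```text
time_s: 19.65
tcp_pos: [0.5071, 0.1257, 0.0891]
eef_rot: [144.0, -42.0, 61.4]
contact_force: [-0.6, 0.7, 0.6]
gripper_width: 0.0877
gripper_force: 0.0
[ -16.1    8.2  -50.6 -124.8  -29.3  -89. ]
0.15 1
0.3 1
0.45 1
0.6 1
0.75 1
0.9 1
1 1
XYZ [-0.45, 0.08, 0.11] ROT [-1.0, -2.1, 6.4]
XYZ [-0.9, 0.15, 0.22] ROT [-2.1, -4.1, 12.7]
XYZ [-1.35, 0.23, 0.33] ROT [-3.1, -6.2, 19.1]
XYZ [-1.81, 0.3, 0.44] ROT [-4.2, -8.3, 25.5]
XYZ [-2.26, 0.38, 0.55] ROT [-5.2, -10.4, 31.8]
XYZ [-2.71, 0.45, 0.66] ROT [-6.3, -12.4, 38.2]
XYZ [-3.01, 0.51, 0.74] ROT [-7.0, -13.8, 42.4]
[0.506 0.116 0.079] zdir [ 0.77  0.16 -0.62] minz 0.048 minz over riser - maxx 0.541
[0.505 0.106 0.069] zdir [ 0.76  0.12 -0.64] minz 0.042 minz over riser - maxx 0.536
[0.504 0.096 0.059] zdir [ 0.75  0.09 -0.66] minz 0.036 minz over riser - maxx 0.531
[0.503 0.086 0.049] zdir [ 0.73  0.06 -0.68] minz 0.031 minz over riser - maxx 0.525
[0.502 0.076 0.039] zdir [ 0.71  0.04 -0.7 ] minz 0.025 minz over riser - maxx 0.519
[0.501 0.067 0.029] zdir [ 0.69  0.01 -0.73] minz 0.019 minz over riser - maxx 0.512
[0.5   0.06  0.022] zdir [ 0.67 -0.   -0.74] minz 0.015 minz over riser - maxx 0.507
[ -22.6   15.2  -54.7 -141.6  -24.5 -108.6]
```

```bash
python3 -m crank '[{"xyz":[-0.45,0.08,0.11],"delta_rot":[-1,-2.1,6.4],"claw":0},{"xyz":[-0.9,0.15,0.22],"delta_rot":[-2.1,-4.1,12.7],"claw":0},{"xyz":[-1.35,0.23,0.33],"delta_rot":[-3.1,-6.2,19.1],"claw":0},{"xyz":[-1.8,0.3,0.44],"delta_rot":[-4.2,-8.3,25.5],"claw":0},{"xyz":[-2.25,0.38,0.55],"delta_rot":[-5.2,-10.4,31.8],"claw":0},{"xyz":[-2.7,0.45,0.66],"delta_rot":[-6.3,-12.4,38.2],"claw":0},{"xyz":[-3,0.5,0.74],"delta_rot":[-7,-13.8,42.4],"claw":0},{"xyz":[-3,0.5,0.74],"delta_rot":[-7,-13.8,42.4],"claw":0}]'
python3 - <<'E'
from path import *
q,x,T=now(); print(T.as_matrix().round(3))
for X,th,z in ((.52,44,.014),(.545,45,.014),(.56,46,.014),(.595,46,.014)):
    S=ik([X,.06,z],tool(th,0),1,q0=[-25,21,-58,-148,-34,-99]); print(S[0].round(1) if S else None)
    if S: rows(x,T,S)
E
```

```text
time_s: 20.65
tcp_pos: [0.5011, 0.0613, 0.0236]
eef_rot: [179.9, -42.2, 0.3]
contact_force: [0.4, -0.2, -0.2]
gripper_width: 0.0877
gripper_force: 0.0
[ -22.5   15.1  -54.8 -141.8  -24.7 -108.2]
[[ 0.74   0.004  0.672]
 [ 0.004 -1.     0.001]
 [ 0.672  0.002 -0.74 ]]
[ -25.    21.   -57.7 -148.3  -34.   -98.6]
XYZ [0.25, 0.04, 0.66] ROT [-0.1, 1.8, 0.2]
[ -23.6   22.4  -55.8 -149.9  -34.4  -98.3]
XYZ [0.87, 0.05, 1.22] ROT [-0.1, 2.8, 0.2]
[ -23.1   23.8  -55.1 -151.2  -36.   -97.4]
XYZ [1.24, 0.05, 1.56] ROT [-0.1, 3.8, 0.2]
[ -20.4   24.1  -50.4 -151.6  -31.8 -100.2]
XYZ [2.1, 0.05, 2.34] ROT [-0.1, 3.8, 0.2]
```

```bash
python3 -m crank '[{"xyz":[0.08,0.01,0.22],"delta_rot":[0,0.6,0],"claw":0},{"xyz":[0.17,0.03,0.44],"delta_rot":[0,1.2,0.1],"claw":0},{"xyz":[0.25,0.04,0.66],"delta_rot":[0,1.8,0.1],"claw":0},{"xyz":[0.31,0.04,0.72],"delta_rot":[0,1.9,0.1],"claw":0},{"xyz":[0.37,0.04,0.77],"delta_rot":[0,2,0.2],"claw":0},{"xyz":[0.44,0.04,0.83],"delta_rot":[0,2.1,0.2],"claw":0},{"xyz":[0.5,0.04,0.88],"delta_rot":[0,2.2,0.2],"claw":0},{"xyz":[0.56,0.04,0.94],"delta_rot":[0,2.3,0.2],"claw":0},{"xyz":[0.62,0.04,1],"delta_rot":[0,2.4,0.2],"claw":0},{"xyz":[0.68,0.04,1.05],"delta_rot":[0,2.5,0.2],"claw":0},{"xyz":[0.74,0.04,1.11],"delta_rot":[0,2.6,0.2],"claw":0},{"xyz":[0.81,0.04,1.16],"delta_rot":[0,2.7,0.2],"claw":0},{"xyz":[0.87,0.05,1.22],"delta_rot":[0,2.8,0.2],"claw":0},{"xyz":[0.93,0.05,1.28],"delta_rot":[0,3,0.2],"claw":0}]'
python3 - <<'E'
from h import *
print(r.get_state()["contact_force"])
c=cam("scene"); np.save("c.npy",c,allow_pickle=True); t=cam("top"); np.save("ct.npy",t,allow_pickle=True)
cv2.imwrite("pics/m6.png",np.hstack([cv2.resize(c["img"][150:260,200:350],(450,330),interpolation=2),cv2.resize(t["img"][150:260,270:387],(350,330),interpolation=2)]))
E
```

```text
time_s: 22.4
tcp_pos: [0.5452, 0.0606, 0.0131]
eef_rot: [-179.8, -45.1, -0.2]
contact_force: [-8.5, -0.3, 5.6]
gripper_width: 0.088
gripper_force: 4.3
[-8.54604144 -0.27644826  5.6327444 ]
```

View pics/m6.png

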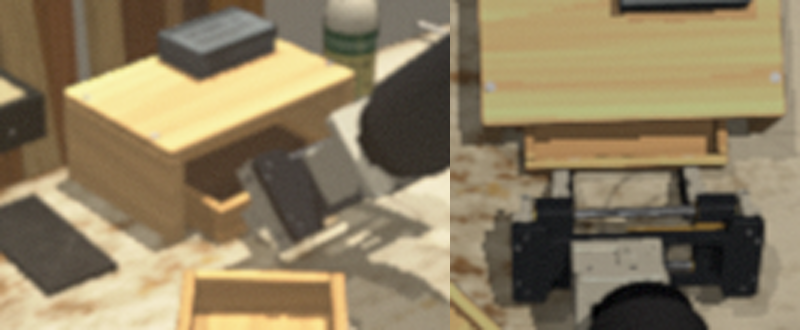

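Run:
```python
from h import *
t=np.load("ct.npy",allow_pickle=True).item(); g=lambda a:np.array(a)/[350/117,3]+[270,150]-.33
T=ray(t,g([(526,163),(727,161)])-[150.4,0],.035); Q=ray(t,g([(482,123),(784,115)])-[150.4,0],.097); print(T.round(4).tolist(),T[:,1].mean(),Q.round(4).tolist(),Q[:,1].mean())
s=r.get_state(); x=np.array(s["tcp_pos"]); T0=R.from_euler("xyz",s["eef_rot"],degrees=True)
for d in ([0,0,.002],[.01,0,.002],[.02,0,.002],[.03,0,.002]): print(d,(T0.inv().apply(d)/.03).round(3))
```

```text
[[0.5557, 0.1413, 0.035], [0.5529, -0.0225, 0.035]] 0.059372745886574235 [[0.5801, 0.1752, 0.097], [0.5798, -0.0584, 0.097]] 0.05840171612808187
[0, 0, 0.002] [ 0.047 -0.    -0.047]
[0.01, 0, 0.002] [ 0.283 -0.001  0.189]
[0.02, 0, 0.002] [ 0.518 -0.001  0.425]
[0.03, 0, 0.002] [ 0.753 -0.001  0.661]
```

```bash
cat > edge.py <<'E'
from h import *
def lines(t):
    G=cv2.GaussianBlur(cv2.cvtColor(t["img"],cv2.COLOR_BGR2GRAY),(0,0),.8).astype(float)
    G=np.abs(np.gradient(G,axis=0))
    out={}
    return G
def track(G,c0,r0,c1,r1,h=3):
    C=np.arange(c0,c1+1); o=[]
    for c in C:
        rr=r0+(r1-r0)*(c-c0)/(c1-c0); a=int(round(rr)); w=np.arange(a-h,a+h+1); g=G[w,c]**2; o.append((g*w).sum()/g.sum())
    k=np.polyfit(C,o,1); res=np.array(o)-np.polyval(k,C); m=abs(res)<1.5*res.std()+.1; k=np.polyfit(C[m],np.array(o)[m],1)
    return np.c_[[c0,c1],np.polyval(k,[c0,c1])],res.std()
E
python3 - <<'E'
from edge import *
t=np.load("ct.npy",allow_pickle=True).item(); G=lines(t)
# riser front edge & tray front wall edges, columns in full image
a,s1=track(G,285,190.5,374,188.5); A=ray(t,a,.097)
print("riser",a.round(1).tolist(),s1,A.round(4).tolist(), np.degrees(np.arctan2(A[1,0]-A[0,0],.0+A[0,1]-A[1,1])))
for r0 in (202.5,204.5):
    b,s2=track(G,299,r0,359,r0-.8,2); B=ray(t,b,.035); print(b.round(1).tolist(),s2,B.round(4).tolist(),np.degrees(np.arctan2(B[1,0]-B[0,0],B[0,1]-B[1,1])))
from plant import r
print(R.from_euler("xyz",r.get_state()["eef_rot"],degrees=True).as_matrix()[:,1].round(4))
E
```

```text
riser [[285.0, 190.8], [374.0, 188.1]] 0.12801049724682273 [[0.5795, 0.1646, 0.097], [0.5802, -0.0414, 0.097]] 0.1961613628423942
[[299.0, 203.5], [359.0, 203.5]] 0.3907150254492077 [[0.5568, 0.1317, 0.035], [0.5526, -0.0145, 0.035]] -1.6583972303223025
[[299.0, 205.2], [359.0, 204.0]] 0.16774866962997192 [[0.5526, 0.1318, 0.035], [0.5515, -0.0144, 0.035]] -0.4435995560452451
[-0.001  -1.     -0.0032]
```

```bash
python3 -m crank '[{"xyz":[0.05,0,-0.05],"delta_rot":[0.05,0,-0.05],"claw":0},{"xyz":[0.1,0,0],"delta_rot":[0.1,0,-0.1],"claw":0},{"xyz":[0.15,0,0.05],"delta_rot":[0.15,0,-0.15],"claw":0},{"xyz":[0.2,0,0.1],"delta_rot":[0.2,0,-0.2],"claw":0},{"xyz":[0.25,0,0.15],"delta_rot":[0.25,0,-0.25],"claw":0},{"xyz":[0.3,0,0.2],"delta_rot":[0.28,0,-0.28],"claw":0},{"xyz":[0.35,0,0.25],"delta_rot":[0.28,0,-0.28],"claw":0},{"xyz":[0.4,0,0.3],"delta_rot":[0.28,0,-0.28],"claw":0},{"xyz":[0.45,0,0.35],"delta_rot":[0.28,0,-0.28],"claw":0},{"xyz":[0.5,0,0.4],"delta_rot":[0.28,0,-0.28],"claw":0}]'
```

```text
time_s: 23.75
tcp_pos: [0.5664, 0.0592, 0.0154]
eef_rot: [-179.7, -45.2, -0.0]
contact_force: [-2.3, -0.0, -2.3]
gripper_width: 0.0876
gripper_force: 1.5
```

```bash
python3 -m crank '[{"xyz":[0.02,0,0.03],"delta_rot":[0,0,0],"claw":0},{"xyz":[0.04,0,0.06],"delta_rot":[0,0,0],"claw":0},{"xyz":[0.065,0,0.085],"delta_rot":[0,0,0],"claw":0},{"xyz":[0.09,0,0.11],"delta_rot":[0,0,0],"claw":0},{"xyz":[0.115,0,0.135],"delta_rot":[0,0,0],"claw":0},{"xyz":[0.14,0,0.16],"delta_rot":[0,0,0],"claw":0}]'; python3 -m crank '[{"xyz":[0.023,0,0.023],"delta_rot":[0,0,0],"claw":0},{"xyz":[0.047,0,0.047],"delta_rot":[0,0,0],"claw":0},{"xyz":[0.07,0,0.07],"delta_rot":[0,0,0],"claw":0}]'; python3 -m crank '[{"xyz":[0.023,0,0.023],"delta_rot":[0,0,0],"claw":0},{"xyz":[0.047,0,0.047],"delta_rot":[0,0,0],"claw":0}]'
```

```text
time_s: 24.5
tcp_pos: [0.5724, 0.0594, 0.0151]
eef_rot: [-179.7, -45.2, 0.0]
contact_force: [-6.1, -0.0, 1.2]
gripper_width: 0.0879
gripper_force: 2.7
time_s: 24.88
tcp_pos: [0.5754, 0.0594, 0.0151]
eef_rot: [-179.7, -45.2, 0.0]
contact_force: [-6.4, -0.4, 1.1]
gripper_width: 0.0876
gripper_force: 2.7
time_s: 25.12
tcp_pos: [0.5773, 0.0595, 0.0151]
eef_rot: [-179.7, -45.2, 0.0]
contact_force: [-6.3, 0.5, 1.2]
gripper_width: 0.0877
gripper_force: 2.7
```

```bash
python3 -m crank '[{"xyz":[0.023,0,0.023],"delta_rot":[0,0,0],"claw":0},{"xyz":[0.047,0,0.047],"delta_rot":[0,0,0],"claw":0}]'; python3 -m crank '[{"xyz":[0.023,0,0.023],"delta_rot":[0,0,0],"claw":0}]'
```

```text
time_s: 25.38
tcp_pos: [0.5788, 0.0596, 0.0149]
eef_rot: [-179.7, -45.1, 0.0]
contact_force: [-9.9, -0.9, 4.9]
gripper_width: 0.0882
gripper_force: 4.9
time_s: 25.5
tcp_pos: [0.5793, 0.0597, 0.0148]
eef_rot: [-179.7, -45.1, 0.0]
contact_force: [-12.1, -1.9, 7.4]
gripper_width: 0.0878
gripper_force: 6.4
```

```bash
python3 -m crank '[{"xyz":[0.03,0,0.01],"delta_rot":[0,0,0],"claw":0},{"xyz":[0.05,0,0.03],"delta_rot":[0,0,0],"claw":0}]'
```

```text
time_s: 25.75
tcp_pos: [0.5801, 0.0598, 0.0148]
eef_rot: [-179.7, -45.0, 0.0]
contact_force: [-14.8, -3.8, 8.1]
gripper_width: 0.0876
gripper_force: 7.8
```

```bash
python3 -m crank '[{"xyz":[0.03,0.01,0],"delta_rot":[0,0,0],"claw":0},{"xyz":[0.05,0.01,0.02],"delta_rot":[0,0,0],"claw":0}]'
```

```text
time_s: 26.0
tcp_pos: [0.5808, 0.0597, 0.0149]
eef_rot: [-179.7, -44.9, 0.0]
contact_force: [-17.0, -4.5, 6.7]
gripper_width: 0.0875
gripper_force: 8.4
```

```bash
python3 -m crank '[{"xyz":[0.03,0.01,0.01],"delta_rot":[0,0,0],"claw":0},{"xyz":[0.03,0.01,0.01],"delta_rot":[0,0,0],"claw":0},{"xyz":[0.03,0.01,0.01],"delta_rot":[0,0,0],"claw":0},{"xyz":[0.03,0.01,0.01],"delta_rot":[0,0,0],"claw":0}]'
```

```text
time_s: 26.5
tcp_pos: [0.5811, 0.0595, 0.015]
eef_rot: [-179.7, -44.9, 0.0]
contact_force: [-16.3, -2.9, 4.6]
gripper_width: 0.0879
gripper_force: 7.8
```

```bash
python3 -m crank '[{"xyz":[-0.015,0,-0.015],"delta_rot":[0,0,0],"claw":0},{"xyz":[-0.03,0,-0.03],"delta_rot":[0,0,0],"claw":0},{"xyz":[-0.045,0,-0.045],"delta_rot":[0,0,0],"claw":0},{"xyz":[-0.06,0,-0.06],"delta_rot":[0,0,0],"claw":0},{"xyz":[-0.075,0,-0.075],"delta_rot":[0,0,0],"claw":0},{"xyz":[-0.09,0,-0.09],"delta_rot":[0,0,0],"claw":0},{"xyz":[-0.105,0,-0.105],"delta_rot":[0,0,0],"claw":0},{"xyz":[-0.12,0,-0.12],"delta_rot":[0,0,0],"claw":0},{"xyz":[-0.14,0,-0.14],"delta_rot":[0,0,0],"claw":0},{"xyz":[-0.16,0,-0.16],"delta_rot":[0,0,0],"claw":0},{"xyz":[-0.2,0,-0.2],"delta_rot":[0,0,0],"claw":0},{"xyz":[-0.25,0,-0.25],"delta_rot":[0,0,0],"claw":0}]'; python3 -m crank '[{"xyz":[-0.1,0,-0.1],"delta_rot":[0,0,0],"claw":0},{"xyz":[-0.25,0,-0.25],"delta_rot":[0,0,0],"claw":0},{"xyz":[-0.45,0,-0.45],"delta_rot":[0,0,0],"claw":0},{"xyz":[-0.7,0,-0.7],"delta_rot":[0,0,0],"claw":0},{"xyz":[-0.9,0,-0.9],"delta_rot":[0,0,0],"claw":0},{"xyz":[-0.9,0,-0.9],"delta_rot":[0,0,0],"claw":0}]'
python3 - <<'E'
from h import *
t=cam("top"); c=cam("scene"); np.save("ct.npy",t,allow_pickle=True)
cv2.imwrite("pics/m7.png",np.hstack([cv2.resize(c["img"][150:260,200:350],(400,293),interpolation=2),cv2.resize(t["img"][140:220,275:390],(400,293),interpolation=2)]))
E
```

```text
time_s: 28.0
tcp_pos: [0.5745, 0.0584, 0.0169]
eef_rot: [-179.7, -45.2, -0.0]
contact_force: [0.1, -0.7, -0.8]
gripper_width: 0.0879
gripper_force: 0.0
time_s: 28.75
tcp_pos: [0.5349, 0.0585, 0.0162]
eef_rot: [-179.7, -45.1, -0.1]
contact_force: [1.0, -0.8, -0.2]
gripper_width: 0.0875
gripper_force: 0.0
```

View pics/m7.png

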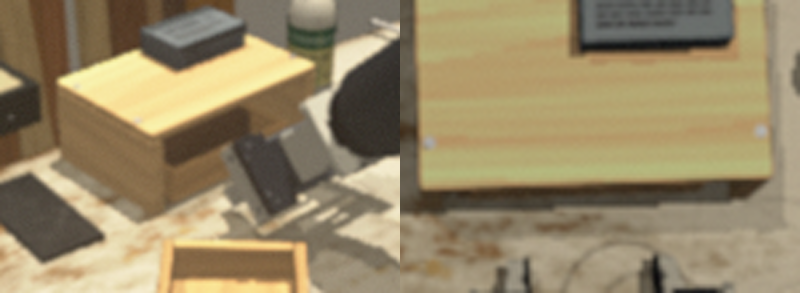

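The picture shows the tray fully under the board, with the carton, phone and glue where they were. The gripper is about 50 mm back from the tray and touching nothing, so I'll hand in.

```bash
python3 -c "
from plant import job
print(job.close_job())"
```

```text
the job is handed in; nothing more can be done
None
```

I handed the job in at about 29 s of robot time: the tray is under the riser at the buffer, about 1 mm off midway and within about 0.5° of straight when last measured, just before it went fully under. I pressed the buffer in about 3 mm, at some 10 N above the 6 N the sliding took, then eased off and backed the gripper clear. The carton, glue and phone look untouched in the last picture. The block was in the tray when last seen but is out of sight under the board now.

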